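# Set the bench gauge with its knurled wheel

### The job

Roll the knurled wheel of the bench gauge under a fingertip, closing the gap between its jaws until the red line on the sliding jaw stands inside the green mark, then take the hand away. Move the jaw with the wheel only: do not touch the sliding jaw or the black block with the green mark, do not pinch the wheel or pick anything up, and leave the things around the gauge where they stand.

Things in the scene. Friction and masses are not known exactly. Their poses are not given: they have to be found in the camera images.
- gauge: Bench gauge bolted to the bench, turned by up to 0.25 rad: dark base 116 x 240 x 8 mm (local x -66 to 50, y -112 to 128 mm), above it on springs a head with a wheel between two grey cheeks at its -y end and a fixed grey jaw 69 mm high at its +y end. Origin on the bench top near its middle; z up, y along the gauge from wheel to fixed jaw (the way the gap closes), x across, away from the robot.
- wheel: Knurled steel wheel, 56 mm diameter, 34 mm wide, axle level along the gauge's x. Origin on its axle, at gauge x 0, y -62, z 59 mm. Cheeks (outsides 54 mm apart in x) end 16 mm below its top. It and the whole head rest on springs: pressed from above they sink by up to 6 mm, from about 3 N at first to 13 N. It turns with about 1.5 N at the rim, by friction, and stays where it is left.
- wheel_face_front: The wheel's flat end face towards the gauge's -x, a disc of 44 mm diameter; its origin lies on the axle at the wheel's centre. Pressed together with the rear face, it counts as pinching.
- wheel_face_rear: The wheel's flat end face towards the gauge's +x, a disc of 44 mm diameter; its origin lies on the axle at the wheel's centre.
- wheel_top (a point): Highest point of the wheel's rim when not pressed, 87 mm over the bench, on its centre line. Axes as the gauge's. Rolling the wheel's top towards the gauge's +y closes the gap, back opens it: 10 mm of jaw travel per radian, so 28 mm of stroke on the rim for 10 mm of jaw travel.
- sliding_jaw: Grey sliding jaw with a steel face, 71 mm high, between the wheel and the fixed jaw; white tongue with a red line on the robot's side. It moves along the gauge's y, driven by the wheel; the travel needed to the mark is 8 to 28 mm towards +y, so several strokes. Axes as the gauge's.
- red_line (a point): Front end of the red line (2 mm wide, along the gauge's x) on top of the sliding jaw's white tongue, 42 mm over the bench. Axes as the gauge's.
- mark_rider: Black block 18 x 26 mm, top 42 mm over the bench, clamped fast in front of the scale at a place that differs each time. Origin on the bench top below its middle.
- green_mark (a point): Middle of the green mark, a band 5 mm wide along the gauge's y, on top of the black block, 42 mm over the bench, on the edge next to the red line's path. Axes as the gauge's. Target: red_line level with it along the gauge's y, to 2.5 mm.
- jar: White round jar with a blue label, 38 mm diameter, 61 mm high, loose. Origin under its middle. Leave it alone.
- disc_punch: Plain steel cylinder, 27 mm diameter, 57 mm high, standing loose. Origin under its middle. Leave it alone.
- dish: Round metal dish, 68 mm diameter, 19 mm high, loose. Origin under its middle. Leave it alone.

How it is judged:
By the outcome, as a careful person would: the job done as asked, in the order asked, and still so for the second after the job is handed in, with the robot touching nothing.
It also fails if it takes over 42 s, if anything falls off the work surface, if the arm or the gripper's body presses on something with over 40 N, if the wrist force passes 120 N, or if a joint passes its speed limit or range.

### The arm

A 7-joint arm with a two-finger parallel gripper is mounted at the origin on the work surface; the furniture and walls round the work are solid. World frame = base frame: x ahead of the robot, y to its left, z up, the work surface at z = 0. Lengths are in m, angles in rad, forces in N, time in s.
With the tool pointing down it reaches from about 0.425 to 0.925 m from the base axis. Payload 6.8 kg.
Tool frame: the origin (TCP) lies at the very end of the fingers, on their centre line; the grasp point (between the pads) lies 19 mm behind it (env.grasp_offset is the distance from the TCP to the grasp point, in m); x points along the fingers, y is the direction in which the jaws open and shut, and the axes are right-handed (so a half turn about x gives the same grasp; the last joint's range is limited). The gripper opens to 85 mm and grips with 20 to 120 N. Pads are 22 mm wide; open, the fingers measure 114 mm over their backs; the gripper's body (76 mm by 85 mm) begins 54 mm behind the grasp point. The pads swing forward as they close: fully open they stand 13 mm farther back than shut.
Start: joints at [-1.219, 0.477, 0.022, 1.555, -0.011, 1.109, -0.083], TCP at [0.3, 0.605, 0.231] pointing down, gripper open.
Joint ranges: [-2.96, 2.96], [-0.34, 2.1], [-1.41, 1.46], [0.24, 2.44], [-1.37, 4.51], [0.17, 1.92], [-2.96, 2.96]. Speed limits (rad/s): [2.39, 2.39, 3.14, 3.14, 3.14, 3.14, 3.14].

### API

Orientations are given as a rotation vector (axis times angle).
In Python, from station import env gives the robot as it stands. The module is installed in compiled form; this text tells all that it offers.
- The arm moves only by the tool jog_arm, never from a script. Its argument "motion" is a list of rows, each an object with "travel": the shift along the tool's x, y, z in mm, a list of three; "delta_rot": the turn, a rotation vector about the tool's x, y, z in degrees, a list of three. In form: [{"travel": [tx, ty, tz], "delta_rot": [rx, ry, rz]}, ...]. A call has 1 to 8 rows; each row is the pose to reach, as a shift and turn from the pose commanded when the call began, along the tool's axes at that moment; what a row does not reach only later rows make up. A row lasts 1/12 s, in which the tool goes at most 41.7 mm and 7.16 degrees, less where a joint would pass 70% of its speed; a pose out of reach is approached as far as the arm can. A call with a gripper value outside its range is refused whole. "grip" is the opening, from 0 (shut) to 1 (fully open), set as the call begins (left out, the last holds). The fingers move at their own pace and stop on an object; "squeeze" is the grip in N (left out, the last holds). Time passes only in rows, so rows that repeat a pose let the fingers close. It gives the time, the measured TCP pose, the force and the opening at its end, in the units of the state.
- env.sense(): the state, without advancing time (a new reading comes with each control period).
- env.read_camera(name): name is "scene" or "side" or "wrist"; returns a dict with "image" (400x640x3 uint8, red, green, blue), "fx", "fy", "cx", "cy" (pixels), "D" ([k1, k2, p1, p2, k3] as OpenCV has them; the pictures are not rectified), "origin" and "orientation" of the camera in the world. Camera axes: x right, y down, z forward; pixel columns grow to the right and rows downward; lengths in m; the calibration is good to about 2 mm. A picture is of the moment at which its call begins. There is no depth.
- env.sign_off(): hands the job in, once; it reports no verdict.
The state is a dict: "clock": time; "joint_pos": joint angles; "joint_vel": joint speeds; "joint_torque": joint torques, N m; "position": TCP position; "tcp_rot": TCP orientation; "contact_force": force on the tool from outside, world axes, zero at the start; "torque": the same for the moment, N m; "gripper_width": finger opening in m.
Only numpy, scipy, OpenCV 4.12 (cv2) and the standard library are available. Lean on these libraries where they do the work, as an engineer would, in place of code of your own. Each camera call takes 0.05 s, during which the arm holds its last target.

## Working session

There is one attempt and no reset: what is moved stays moved. The work goes in short steps, Python scripts to look and compute and a tool call to move; the robot and the scene stay as the last step left them, time stands still between calls to the robot, and variables do not carry over. Pictures are saved under pics/ and viewed, and the job is handed in when it is done.

Besides the shell and the picture viewer there is one more tool, called after "Call:" as a command line: name --argument value ..., lists and objects as JSON in quotes. jog_arm: Moves the arm, as the interface text tells. Its arguments: {"type":"object","properties":{"motion":{"type":"array"},"grip":{"type":"number"},"squeeze":{"type":"number"}},"required":["motion"]}

```bash
mkdir -p pics
python3 - <<'E'
from station import env
import cv2,numpy as np
for n in ["scene","side","wrist"]:
    c=env.read_camera(n); cv2.imwrite(f"pics/{n}0.png",c["image"][:,:,::-1])
    np.savez(f"pics/{n}0.npz",**c)
    print(n,c["fx"],c["cx"],c["cy"],c["D"],c["origin"],c["orientation"])
print(env.sense())
E
```

```text
scene 442.82433338734216 313.7597917971315 200.5797865017872 [0.04129304 0.         0.         0.         0.        ] [-0.03333207 -0.56460542  0.52491734] [-1.9715768   0.68990123 -0.40128899]
side 362.1929231305683 319.4238943157714 195.1098916193878 [-0.01754784  0.          0.          0.          0.        ] [ 0.2456689  -0.61938974  0.5475361 ] [-2.12945912  0.29060587 -0.17160014]
wrist 350.09875489959325 328.1994247465761 195.3627499221504 [-0.06574427  0.          0.          0.          0.        ] [0.22330075 0.64243538 0.37375342] [2.42060458 1.50259512 0.25000583]
{'clock': 0.15, 'joint_pos': array([-1.21910888,  0.4776314 ,  0.02235793,  1.55622187, -0.01145883,
        1.10934286, -0.08309811]), 'joint_vel': array([ 9.18305432e-05, -2.63313391e-03, -1.09241972e-03, -2.11024216e-03,
        1.77663144e-05, -9.31572037e-04,  3.29043647e-05]), 'joint_torque': array([ 3.70199632e-03, -5.96926296e+01,  1.61095262e+00, -2.81491756e+01,
        1.27320795e-02,  6.50806018e-03, -2.12991165e-05]), 'position': array([0.29935039, 0.60446353, 0.23053615]), 'tcp_rot': array([ 0.35936979,  1.54075706, -0.36168418]), 'contact_force': array([-0.08998136,  0.09327917,  0.01563286]), 'torque': array([-0.00796898, -0.03677019, -0.08595419]), 'gripper_width': 0.08517919158082306}
```

View pics/scene0.png

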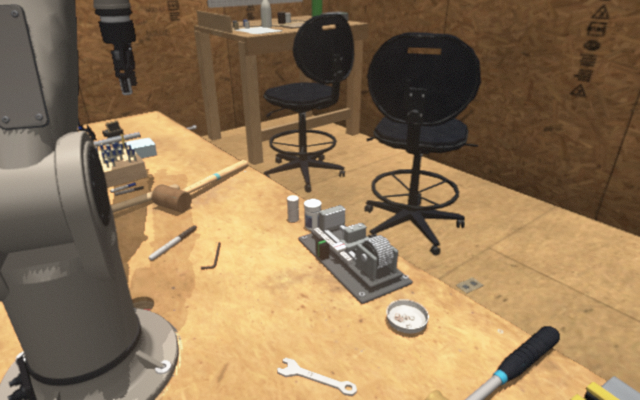

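View pics/side0.png

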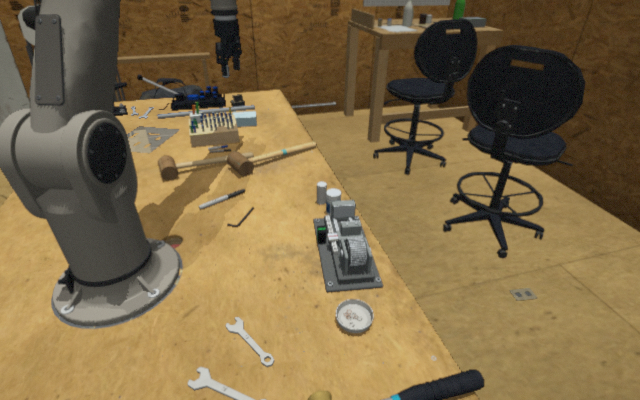

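View pics/wrist0.png

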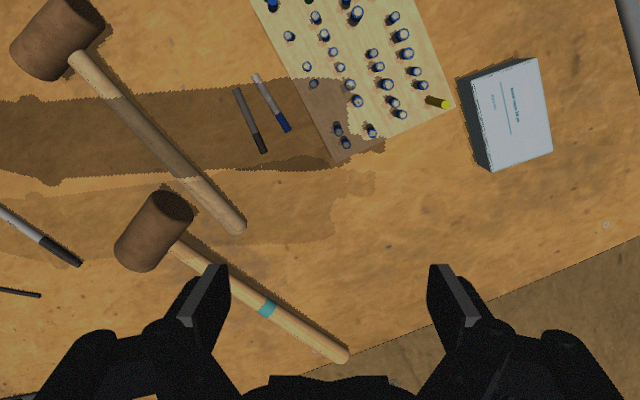

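The gauge is at about (355,245) in scene and (348,250) in side. The dish is in front of it, with the jar and punch behind. I'll zoom in to pick points.

```bash
cat > h.py <<'E'
import numpy as np,cv2
from scipy.spatial.transform import Rotation as R
def ray(c,uv):
    K=np.array([[c["fx"],0,c["cx"]],[0,c["fy"],c["cy"]],[0,0,1.]])
    p=cv2.undistortPoints(np.array([[uv]],float),K,np.array(c["D"]))[0,0]
    return np.array(c["origin"]),R.from_rotvec(c["orientation"]).apply([p[0],p[1],1])
def plane(c,uv,z):
    o,d=ray(c,uv); return o+d*(z-o[2])/d[2]
def proj(c,P):
    K=np.array([[c["fx"],0,c["cx"]],[0,c["fy"],c["cy"]],[0,0,1.]])
    Rm=R.from_rotvec(c["orientation"]).inv(); rv=Rm.as_rotvec(); t=-Rm.apply(c["origin"])
    return cv2.projectPoints(np.array(P,float).reshape(-1,1,3),rv,t,K,np.array(c["D"]))[0][:,0]
E
python3 - <<'E'
import cv2
a=cv2.imread("pics/scene0.png")[190:340,280:440]; cv2.imwrite("pics/s_crop.png",cv2.resize(a,None,fx=4,fy=4,interpolation=cv2.INTER_CUBIC)[:600,:640])
a=cv2.imread("pics/side0.png")[175:345,300:400]; cv2.imwrite("pics/d_crop.png",cv2.resize(a,None,fx=3.5,fy=3.5,interpolation=cv2.INTER_CUBIC))
E
```

```text
(no output)
```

View pics/s_crop.png

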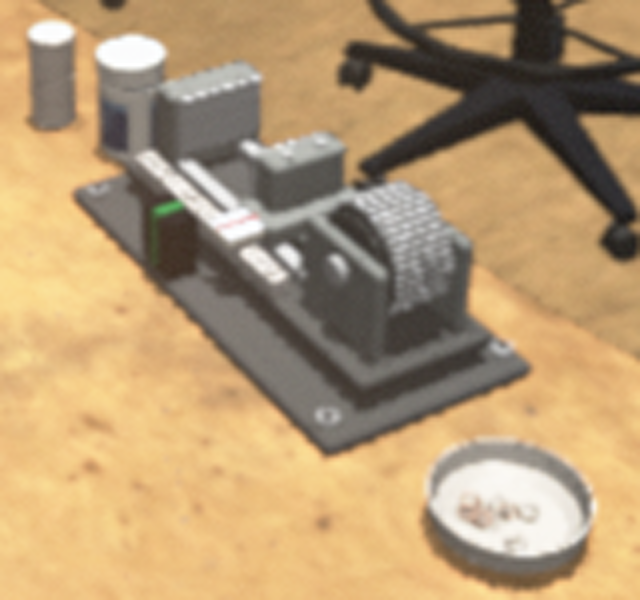

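View pics/d_crop.png

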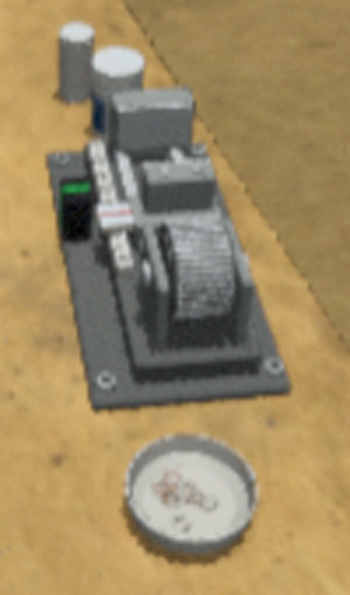

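Run:
```python
import numpy as np
from h import *
S=np.load("pics/scene0.npz");D=np.load("pics/side0.npz")
f=lambda x,y:((x+.5)/4-.5+280,(y+.5)/4-.5+190)
g=lambda x,y:((x+.5)/3.5-.5+300,(y+.5)/3.5-.5+175)
loc={"nl":(-66,-112),"nr":(50,-112),"fl":(-66,128)}
for nm,c,q,P in [("scene",S,f,{"nl":(328,446),"nr":(528,368),"fl":(77,190)}),("side",D,g,{"nl":(94,400),"nr":(288,384),"fl":(48,155)})]:
    W={k:plane(c,q(*v),.008)[:2] for k,v in P.items()}
    A=np.array([loc[k] for k in W])/1000.; B=np.array([W[k] for k in W])
    a=A-A.mean(0);b=B-B.mean(0)
    th=np.arctan2((a[:,0]*b[:,1]-a[:,1]*b[:,0]).sum(),(a*b).sum())
    Rm=np.array([[np.cos(th),-np.sin(th)],[np.sin(th),np.cos(th)]]); t=B.mean(0)-Rm@A.mean(0)
    print(nm,"th",th,"org",t,"res mm",np.round((B-(A@Rm.T+t))*1000,1).tolist(), np.linalg.norm(W["nl"]-W["nr"]),np.linalg.norm(W["nl"]-W["fl"]))
    print(" wheel top",Rm@[0,-.062]+t)
    pts={"scene":{"red":(239,217),"green":(170,208)},"side":{"red":(116,212),"green":(75,189)}}[nm]
    for k,v in pts.items():
        p=plane(c,q(*v),.042)[:2]; print(" ",k,p,"local mm",1000*Rm.T@(p-t))
    for k,v,z in {"scene":[("wheeltop",(403,186),.087)],"side":[("wheeltop",(203,222),.087)]}[nm]:
        p=plane(c,q(*v),z)[:2]; print(" ",k,p,1000*Rm.T@(p-t))
```

```text
scene th -0.16448611779939118 org [ 0.47615179 -0.04973067] res mm [[3.2, 1.9], [-3.3, 2.2], [0.1, -4.1]] 0.10959609740598812 0.2336019196049785
 wheel top [ 0.46599958 -0.11089384]
  red [ 0.4484645  -0.02832959] local mm [-30.81791386  16.57856101]
  green [ 0.42735853 -0.00111973] local mm [-56.09450139  39.96515012]
  wheeltop [ 0.47780054 -0.10601834] [ 10.84334652 -55.25796073]
side th -0.15315047443439275 org [ 0.4797132  -0.04945579] res mm [[2.1, 2.9], [-2.4, 2.7], [0.3, -5.7]] 0.11151230459308249 0.23124397044465012
 wheel top [ 0.47025494 -0.1107301 ]
  red [ 0.44808246 -0.03165886] local mm [-33.97548184  12.76327531]
  green [ 0.42967035 -0.00255147] local mm [-56.61248124  38.72115627]
  wheeltop [ 0.47498881 -0.10541545] [  3.86769471 -56.02538745]
```

```bash
cat >> h.py <<'E'
def mv(s,P,yaw_y):
    """tool-frame travel(mm) and delta_rot(deg) from sensed pose to P with tool x down and tool y at angle yaw_y in world"""
    R0=R.from_rotvec(s["tcp_rot"]); x=np.array([0,0,-1.]); y=np.array([np.cos(yaw_y),np.sin(yaw_y),0]); z=np.cross(x,y)
    R1=R.from_matrix(np.c_[x,y,z])
    return R0.inv().apply(np.array(P)-s["position"])*1000,(R0.inv()*R1).as_rotvec(degrees=True)
E
python3 - <<'E'
from station import env
from h import *
s=env.sense()
print(R.from_rotvec(s["tcp_rot"]).as_matrix().round(3))
for th in (-.16,): 
  for k in (np.pi/2,-np.pi/2): print(*[v.round(1) for v in mv(s,[.45,-.10,.23],th+k)])
E
```

```text
[[-0.001  0.444  0.896]
 [-0.001  0.896 -0.444]
 [-1.    -0.001  0.   ]]
[   1.4 -564.5  447.6] [-17.2  -0.    0.1]
[   1.4 -564.5  447.6] [1.628e+02 1.000e-01 0.000e+00]
```

Call:
jog_arm --motion '[{"travel": [0, -120, 95], "delta_rot": [-17.2, 0, 0]}, {"travel": [0, -240, 190], "delta_rot": [-17.2, 0, 0]}, {"travel": [0, -360, 285], "delta_rot": [-17.2, 0, 0]}, {"travel": [0, -564, 448], "delta_rot": [-17.2, 0, 0]}, {"travel": [0, -564, 448], "delta_rot": [-17.2, 0, 0]}, {"travel": [0, -564, 448], "delta_rot": [-17.2, 0, 0]}, {"travel": [0, -564, 448], "delta_rot": [-17.2, 0, 0]}, {"travel": [0, -564, 448], "delta_rot": [-17.2, 0, 0]}]' --grip 0 --squeeze 20

```text
clock: 0.82
position: [0.3693, 0.2768, 0.2312]
tcp_rot: [0.125, 1.567, -0.125]
contact_force: [0.3, -0.3, -0.0]
gripper_width: 0.0001
```

Run:
```python
from station import env
from h import *
s=env.sense();print(s["clock"],s["position"],s["gripper_width"])
print(*[v.round(1) for v in mv(s,[.45,-.10,.23],np.pi/2-.16)])
```

```text
0.8167 [0.36929084 0.27682354 0.23122095] 7.354807873591072e-05
[   1.2 -359.2  139.6] [ 0. -0. -0.]
```

Call:
jog_arm --motion '[{"travel": [0, -359, 140], "delta_rot": [0, 0, 0]}, {"travel": [0, -359, 140], "delta_rot": [0, 0, 0]}, {"travel": [0, -359, 140], "delta_rot": [0, 0, 0]}, {"travel": [0, -359, 140], "delta_rot": [0, 0, 0]}, {"travel": [0, -359, 140], "delta_rot": [0, 0, 0]}, {"travel": [0, -359, 140], "delta_rot": [0, 0, 0]}, {"travel": [0, -359, 140], "delta_rot": [0, 0, 0]}, {"travel": [0, -359, 140], "delta_rot": [0, 0, 0]}]'

```text
clock: 1.48
position: [0.4394, -0.0489, 0.2315]
tcp_rot: [0.126, 1.567, -0.125]
contact_force: [1.0, -0.0, -0.9]
gripper_width: 0.0001
```

```bash
cat >> h.py <<'E'
def snap(env,n,tag):
    c=env.read_camera(n); cv2.imwrite(f"pics/{n}{tag}.png",c["image"][:,:,::-1]); np.savez(f"pics/{n}{tag}.npz",**c); return c
E
python3 - <<'E'
from station import env
from h import *
c=snap(env,"wrist","1")
s=env.sense();print(s["clock"],s["position"],s["tcp_rot"],s["gripper_width"]);print(c["origin"])
E
```

```text
1.5333 [ 0.44052759 -0.0571601   0.23192855] [ 0.12967099  1.56403808 -0.13447232] 0.0005579762569104973
[ 0.35554586 -0.0350897   0.37478706]
```

View pics/wrist1.png

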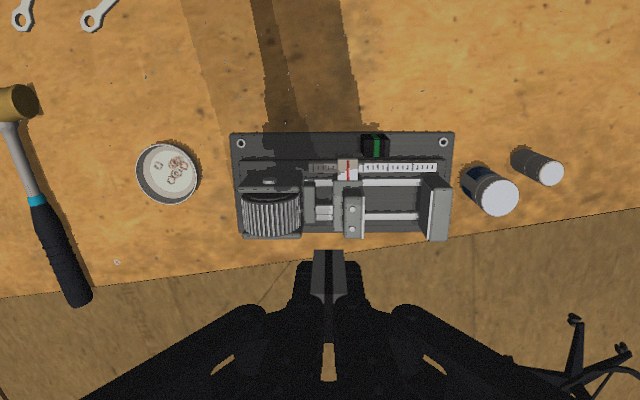

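The wrist view shows the whole gauge: red line near (348,170), green mark near (376,146), wheel near (270,213). I'll take a settled shot and measure with masks.

```bash
cat >> h.py <<'E'
def cent(c,box,kind):
    im=c["image"].astype(int); x0,x1,y0,y1=box; a=im[y0:y1,x0:x1]; r,g,b=a[...,0],a[...,1],a[...,2]
    m=(g>1.5*r)&(g>1.3*b)&(g>50) if kind=="g" else (r>1.4*g)&(r>1.4*b)&(r>90)
    ys,xs=np.nonzero(m); return (xs.mean()+x0,ys.mean()+y0),m.sum(),(xs.min()+x0,xs.max()+x0,ys.min()+y0,ys.max()+y0)
E
python3 - <<'E'
from station import env
from h import *
c=snap(env,"wrist","2"); c=snap(env,"wrist","3")
s=env.sense();print(s["clock"],s["position"])
a=c["image"][115:255,215:470,::-1]; cv2.imwrite("pics/w3c.png",cv2.resize(a,None,fx=3,fy=3,interpolation=cv2.INTER_CUBIC))
for k in "gr": print(k,cent(c,(290,460,120,190),k))
E
```

```text
1.6333 [ 0.43962726 -0.05017273  0.2313704 ]
g ((np.float64(380.95412844036696), np.float64(145.19266055045873)), np.int64(109), (np.int64(378), np.int64(384), np.int64(132), np.int64(154)))
r ((np.float64(352.09302325581393), np.float64(165.58139534883722)), np.int64(43), (np.int64(331), np.int64(374), np.int64(123), np.int64(178)))
```

View pics/w3c.png

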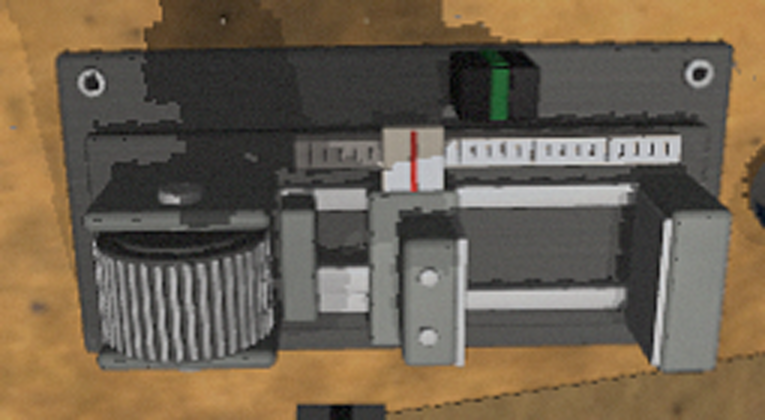

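Run:
```python
from h import *
c=np.load("pics/wrist3.npz")
f=lambda x,y:((x+.5)/3-.5+215,(y+.5)/3-.5+115)
nl=plane(c,f(60,53),.008)[:2]; fl=plane(c,f(731,44),.008)[:2]
d=fl-nl; th=np.arctan2(-d[0],d[1]); print("len",np.linalg.norm(d),"th",th)
Rm=np.array([[np.cos(th),-np.sin(th)],[np.sin(th),np.cos(th)]])
t=(nl+fl)/2-Rm@[-.066,.008]; print("org",t,"wheeltop",Rm@[0,-.062]+t)
L=lambda uv,z:(1000*Rm.T@(plane(c,f(*uv),z)[:2]-t)).round(1)
print("red",L((413,133),.042),L((413,190),.042),"green",L((498,117),.042),L((498,65),.042))
print("green edges",L((489,100),.042),L((508,100),.042))
print("cheeks near",L((85,220),.071),L((275,220),.071),"far",L((100,360),.071),L((275,360),.071))
print("wheel L/R z59",L((97,300),.059),L((272,300),.059), "face near top edge",L((180,236),.081))
print("screws",L((91,83),.008),L((699,74),.008))
print("jaw",L((405,300),.071),L((463,300),.071))
```

```text
len 0.23522928999038417 th -0.1548754052257032
org [ 0.47761896 -0.04718638] wheeltop [ 0.46805503 -0.10844428]
red [-43.3  11.9] [-24.1  12. ] green [-48.2  39.3] [-65.1  38.7]
green edges [-53.8  36.2] [-53.8  42.3]
cheeks near [-24.5 -89.9] [-23.7 -31.8] far [ 22.5 -89.6] [ 23.2 -33.5]
wheel L/R z59 [  6.7 -91.7] [  7.4 -34.6] face near top edge [-22.3 -59.4]
screws [-55.2 -99.6] [-55.5 115.2]
jaw [3.1 7.8] [ 3.4 26. ]
```

```bash
cat >> h.py <<'E'
TH=-0.156; WT=np.array([.468,-.1085])
def to(s,dx,dy,z):
    p=WT+np.array([np.cos(TH)*dx-np.sin(TH)*dy,np.sin(TH)*dx+np.cos(TH)*dy])/1000
    return mv(s,[*p,z],np.pi/2+TH)
E
python3 - <<'E'
from station import env
from h import *
s=env.sense();print(s["clock"],s["position"],s["tcp_rot"],s["contact_force"])
print(*[v.round(1) for v in to(s,0,-12,.105)])
E
```

```text
1.6333 [ 0.43962726 -0.05017273  0.2313704 ] [ 0.1302951   1.5665249  -0.13119076] [ 1.36500641  0.31495466 -0.16844746]
[126.4 -64.7  37.7] [-0.6  0.   0. ]
```

Call:
jog_arm --motion '[{"travel": [30, -30, 18], "delta_rot": [0, 0, 0]}, {"travel": [55, -55, 32], "delta_rot": [0, 0, 0]}, {"travel": [80, -65, 38], "delta_rot": [0, 0, 0]}, {"travel": [105, -65, 38], "delta_rot": [0, 0, 0]}, {"travel": [120, -65, 38], "delta_rot": [0, 0, 0]}, {"travel": [126, -65, 38], "delta_rot": [0, 0, 0]}, {"travel": [126, -65, 38], "delta_rot": [0, 0, 0]}, {"travel": [126, -65, 38], "delta_rot": [0, 0, 0]}]'

```text
clock: 2.3
position: [0.4671, -0.1164, 0.1057]
tcp_rot: [0.125, 1.567, -0.124]
contact_force: [0.2, 0.8, 0.4]
gripper_width: -0.0003
```

Run:
```python
from station import env
from h import *
c=snap(env,"wrist","4"); d=snap(env,"side","4")
s=env.sense();print(s["clock"],s["position"],s["tcp_rot"],s["contact_force"])
print(*[v.round(1) for v in to(s,0,-12,.105)])
a=d["image"][165:305,290:410,::-1]; cv2.imwrite("pics/side4c.png",cv2.resize(a,None,fx=4,fy=4,interpolation=cv2.INTER_CUBIC))
```

```text
2.4 [ 0.46772945 -0.11666573  0.10642458] [ 0.12495381  1.56506201 -0.12428835] [ 0.07413306  0.08418211 -0.14729036]
[ 1.4 -3.9 -1. ] [-0.2  0.1 -0. ]
```

View pics/wrist4.png

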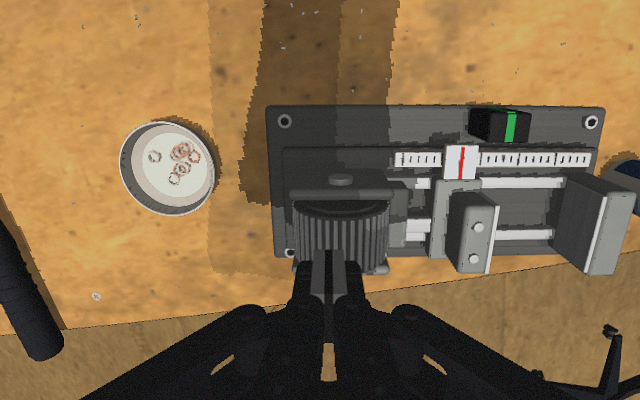

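View pics/side4c.png

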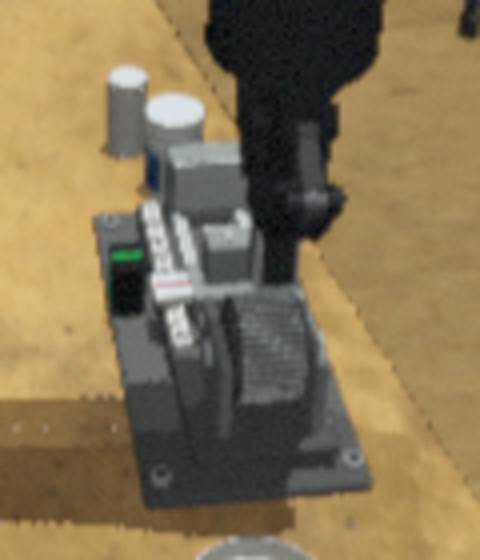

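Run:
```python
from h import *
c=np.load("pics/wrist4.npz");d=np.load("pics/side4.npz")
def W(dx,dy,z): 
    p=WT+np.array([np.cos(TH)*dx-np.sin(TH)*dy,np.sin(TH)*dx+np.cos(TH)*dy])/1000; return [*p,z]
P=[W(-17,0,.087),W(17,0,.087),W(-27,-30,.071),W(27,30,.071),[.4675,-.1165,.106],W(-17,-22,.059),W(-17,22,.059)]
print(proj(c,P).round(0).tolist()); print(proj(d,P).round(0).tolist())
im=cv2.resize(c["image"][150:300,230:430,::-1],None,fx=4,fy=4,interpolation=cv2.INTER_CUBIC)
for p in proj(c,P): cv2.circle(im,(int((p[0]-230)*4),int((p[1]-150)*4)),4,(0,0,255),-1)
cv2.imwrite("pics/w4c.png",im[:600,:800])
im=cv2.resize(d["image"][165:305,290:410,::-1],None,fx=4,fy=4,interpolation=cv2.INTER_CUBIC)
for p in proj(d,P): cv2.circle(im,(int((p[0]-290)*4),int((p[1]-165)*4)),4,(0,0,255),-1)
cv2.imwrite("pics/d4c.png",im)
```

```text
[[343.0, 218.0], [342.0, 277.0], [286.0, 189.0], [392.0, 276.0], [327.0, 269.0], [303.0, 199.0], [379.0, 199.0]]
[[346.0, 240.0], [363.0, 239.0], [344.0, 257.0], [364.0, 235.0], [357.0, 235.0], [348.0, 258.0], [344.0, 244.0]]
```

View pics/w4c.png

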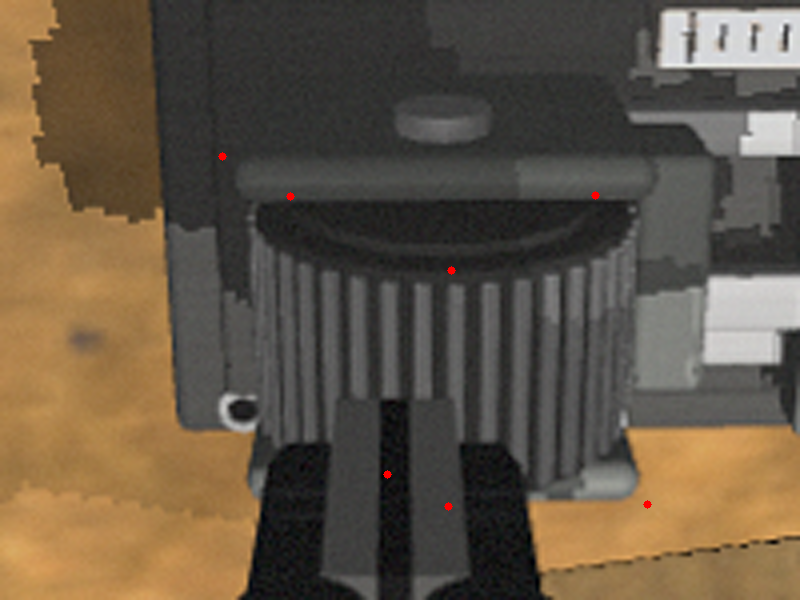

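View pics/d4c.png

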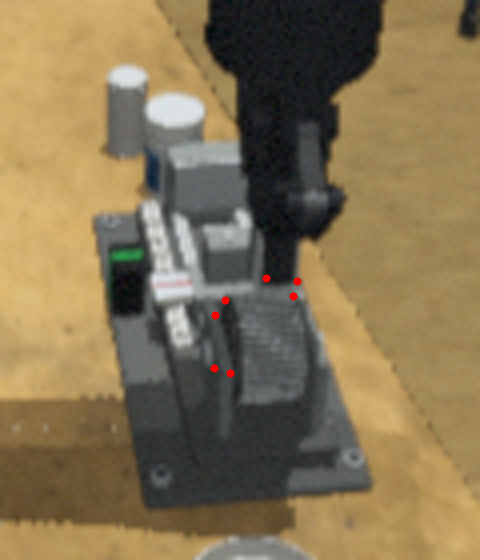

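Call:
jog_arm --motion '[{"travel": [6, -5, -1], "delta_rot": [0, 0, 0]}, {"travel": [13, -5, -1], "delta_rot": [0, 0, 0]}, {"travel": [18, -5, -1], "delta_rot": [0, 0, 0]}, {"travel": [20, -5, -1], "delta_rot": [0, 0, 0]}, {"travel": [22, -5, -1], "delta_rot": [0, 0, 0]}, {"travel": [22, -5, -1], "delta_rot": [0, 0, 0]}]'

```text
clock: 2.9
position: [0.465, -0.1221, 0.0833]
tcp_rot: [0.126, 1.567, -0.126]
contact_force: [-2.2, -0.4, 7.7]
gripper_width: -0.0001
```

Run:
```python
from station import env
from h import *
s=env.sense();print(s["clock"],s["position"],s["tcp_rot"],s["contact_force"])
print(*[v.round(1) for v in to(s,0,0,.084)])
```

```text
2.9 [ 0.46495647 -0.12205994  0.08325973] [ 0.12562116  1.56746308 -0.12551696] [-2.1542878  -0.43585286  7.69793147]
[-0.7 13.9  0.8] [-0.2 -0.  -0. ]
```

Call:
jog_arm --motion '[{"travel": [0, 5, 1], "delta_rot": [0, 0, 0]}, {"travel": [0, 12, 1], "delta_rot": [0, 0, 0]}, {"travel": [0, 19, 1], "delta_rot": [0, 0, 0]}, {"travel": [0, 25, 1], "delta_rot": [0, 0, 0]}, {"travel": [0, 26, 1], "delta_rot": [0, 0, 0]}, {"travel": [0, 26, 1], "delta_rot": [0, 0, 0]}]'

```text
clock: 3.4
position: [0.4692, -0.0952, 0.0832]
tcp_rot: [0.126, 1.57, -0.124]
contact_force: [-3.3, 3.6, 6.7]
gripper_width: -0.0002
```

Call:
jog_arm --motion '[{"travel": [-6, 0, 0], "delta_rot": [0, 0, 0]}, {"travel": [-12, 0, 0], "delta_rot": [0, 0, 0]}, {"travel": [-14, -14, 0], "delta_rot": [0, 0, 0]}, {"travel": [-14, -26, 0], "delta_rot": [0, 0, 0]}, {"travel": [-14, -26, 0], "delta_rot": [0, 0, 0]}]'

```text
clock: 3.82
position: [0.4659, -0.1246, 0.098]
tcp_rot: [0.127, 1.566, -0.129]
contact_force: [0.3, -0.4, -0.4]
gripper_width: -0.0001
```

```bash
cat >> h.py <<'E'
def gap(c):
    # red front end & green inner end on z=42 plane, gauge y difference
    im=c["image"].astype(int); r,g,b=im[...,0],im[...,1],im[...,2]
    G=((g>1.5*r)&(g>1.3*b)&(g>50)).astype(np.uint8); Rd=((r>1.8*g)&(r>1.8*b)&(r>90)).astype(np.uint8)
    out={}
    for k,m in (("g",G),("r",Rd)):
        m=m.copy(); m[220:]=0; m[:, :250]=0; m[:60]=0
        n,l,st,ce=cv2.connectedComponentsWithStats(m); i=1+np.argmax(st[1:,4]); ys,xs=np.nonzero(l==i)
        sel=ys>=ys.max()-5 if k=="g" else ys<=ys.min()+5
        uv=(xs[sel].mean(),ys[sel].mean()); p=plane(c,uv,.042)[:2]-WT
        out[k]=np.array([np.cos(TH)*p[0]+np.sin(TH)*p[1],-np.sin(TH)*p[0]+np.cos(TH)*p[1]])*1000
        print(k,st[i],np.round(uv,1),"rel wheel top mm",out[k].round(1))
    print("travel left",(out["g"]-out["r"])[1].round(2))
E
python3 - <<'E'
from station import env
from h import *
gap(np.load("pics/wrist4.npz"))
c=snap(env,"wrist","5");gap(c)
s=env.sense();print(s["clock"],s["position"],s["contact_force"])
print(*[v.round(1) for v in to(s,0,-13,.0835)])
E
```

```text
g [502 110  15  33 285] [508.2 139.1] rel wheel top mm [-49.  101.5]
r [458 147   7  33 103] [462.7 149.5] rel wheel top mm [-42.5  74.1]
travel left 27.39
g [524 111  14  33 296] [528.6 140.5] rel wheel top mm [-49.  101.8]
r [493 149   7  34 113] [497.6 151.6] rel wheel top mm [-42.3  84. ]
travel left 17.77
3.8667 [ 0.46601404 -0.12320502  0.09776267] [0.76086425 0.68864824 0.13655384]
[14.3  1.8 -0.3] [-0.4  0.   0. ]
```

View pics/wrist5.png

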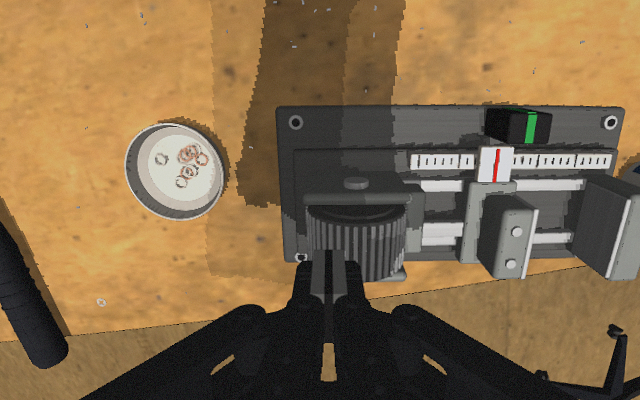

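The first stroke moved the jaw 9.6 mm, with the red line now at (498,150) and green at (529,140). About 17.8 mm remains, so I'll repeat it.

Call:
jog_arm --motion '[{"travel": [6, 0, 0], "delta_rot": [0, 0, 0]}, {"travel": [11, 0, 0], "delta_rot": [0, 0, 0]}, {"travel": [14, 0, 0], "delta_rot": [0, 0, 0]}, {"travel": [14, 0, 0], "delta_rot": [0, 0, 0]}]'

```text
clock: 4.2
position: [0.4664, -0.1215, 0.0829]
tcp_rot: [0.125, 1.567, -0.125]
contact_force: [-1.9, 0.6, 8.0]
gripper_width: -0.0001
```

Call:
jog_arm --motion '[{"travel": [0, 5, 0], "delta_rot": [0, 0, 0]}, {"travel": [0, 12, 0], "delta_rot": [0, 0, 0]}, {"travel": [0, 19, 0], "delta_rot": [0, 0, 0]}, {"travel": [0, 25, 0], "delta_rot": [0, 0, 0]}, {"travel": [0, 26, 0], "delta_rot": [0, 0, 0]}, {"travel": [0, 26, 0], "delta_rot": [0, 0, 0]}]'

```text
clock: 4.7
position: [0.4705, -0.0947, 0.0832]
tcp_rot: [0.125, 1.567, -0.123]
contact_force: [-0.5, 2.7, 6.5]
gripper_width: 0.0001
```

Call:
jog_arm --motion '[{"travel": [-6, 0, 0], "delta_rot": [0, 0, 0]}, {"travel": [-12, 0, 0], "delta_rot": [0, 0, 0]}, {"travel": [-14, -14, 0], "delta_rot": [0, 0, 0]}, {"travel": [-14, -26, 0], "delta_rot": [0, 0, 0]}, {"travel": [-14, -26, 0], "delta_rot": [0, 0, 0]}, {"travel": [-14, -26, 0], "delta_rot": [0, 0, 0]}]'

```text
clock: 5.2
position: [0.4657, -0.1223, 0.0973]
tcp_rot: [0.126, 1.567, -0.127]
contact_force: [0.4, -0.5, -0.5]
gripper_width: -0.0
```

Run:
```python
from station import env
from h import *
c=snap(env,"wrist","6");gap(c)
s=env.sense();print(s["clock"],s["position"],s["contact_force"])
print(*[v.round(1) for v in to(s,0,-13,.0835)])
```

```text
g [520 116  14  30 274] [525.1 142.1] rel wheel top mm [-48.9 101.7]
r [505 151   8  33 108] [510.6 153.6] rel wheel top mm [-42.1  94.1]
travel left 7.67
5.25 [ 0.46581775 -0.12166076  0.09724295] [ 0.30232877  1.06890439 -0.30479097]
[13.7  0.3  0.1] [-0.2 -0.  -0. ]
```

Call:
jog_arm --motion '[{"travel": [6, 0, 0], "delta_rot": [0, 0, 0]}, {"travel": [11, 0, 0], "delta_rot": [0, 0, 0]}, {"travel": [14, 0, 0], "delta_rot": [0, 0, 0]}, {"travel": [14, 0, 0], "delta_rot": [0, 0, 0]}]'

```text
clock: 5.58
position: [0.4662, -0.1217, 0.0829]
tcp_rot: [0.125, 1.567, -0.125]
contact_force: [-2.1, 0.1, 8.2]
gripper_width: -0.0
```

Call:
jog_arm --motion '[{"travel": [0, 5, 0], "delta_rot": [0, 0, 0]}, {"travel": [0, 11, 0], "delta_rot": [0, 0, 0]}, {"travel": [0, 16, 0], "delta_rot": [0, 0, 0]}, {"travel": [0, 19, 0], "delta_rot": [0, 0, 0]}, {"travel": [0, 20, 0], "delta_rot": [0, 0, 0]}, {"travel": [0, 20, 0], "delta_rot": [0, 0, 0]}]'

```text
clock: 6.08
position: [0.4693, -0.1017, 0.0834]
tcp_rot: [0.125, 1.567, -0.124]
contact_force: [-2.0, 1.1, 9.1]
gripper_width: 0.0003
```

Call:
jog_arm --motion '[{"travel": [-5, 0, 0], "delta_rot": [0, 0, 0]}, {"travel": [-11, 0, 0], "delta_rot": [0, 0, 0]}, {"travel": [-14, -10, 0], "delta_rot": [0, 0, 0]}, {"travel": [-14, -20, 0], "delta_rot": [0, 0, 0]}, {"travel": [-14, -20, 0], "delta_rot": [0, 0, 0]}, {"travel": [-14, -20, 0], "delta_rot": [0, 0, 0]}]'

```text
clock: 6.58
position: [0.4654, -0.1232, 0.0971]
tcp_rot: [0.127, 1.567, -0.127]
contact_force: [0.1, 0.5, 0.1]
gripper_width: -0.0001
```

Run:
```python
from station import env
from h import *
c=snap(env,"wrist","7");gap(c)
s=env.sense();print(s["clock"],s["position"],s["contact_force"])
a=c["image"][85:225,380:620,::-1]; cv2.imwrite("pics/w7c.png",cv2.resize(a,None,fx=3,fy=3,interpolation=cv2.INTER_CUBIC))
```

```text
g [503 109  33  37 327] [526.8 142.3] rel wheel top mm [-48.9 101.8]
r [518 150   9  34 103] [524.2 152.7] rel wheel top mm [-42.7 101.2]
travel left 0.59
6.6333 [ 0.46556504 -0.12255219  0.09704168] [0.42843089 0.03876771 0.3454471 ]
```

View pics/w7c.png

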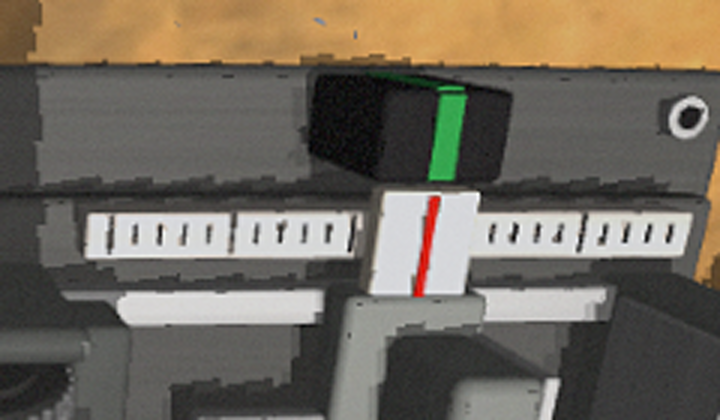

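The red line (crop 436,197) lines up with the green band (crop centre about 443,180), with an offset of about 0.6 mm. I'll retreat and check again.

Call:
jog_arm --motion '[{"travel": [-30, 0, 0], "delta_rot": [0, 0, 0]}, {"travel": [-65, 0, 0], "delta_rot": [0, 0, 0]}, {"travel": [-100, 40, -10], "delta_rot": [0, 0, 0]}, {"travel": [-130, 75, -20], "delta_rot": [0, 0, 0]}, {"travel": [-140, 80, -20], "delta_rot": [0, 0, 0]}, {"travel": [-140, 80, -20], "delta_rot": [0, 0, 0]}, {"travel": [-140, 80, -20], "delta_rot": [0, 0, 0]}, {"travel": [-140, 80, -20], "delta_rot": [0, 0, 0]}]'

```text
clock: 7.3
position: [0.4584, -0.0404, 0.2365]
tcp_rot: [0.125, 1.568, -0.126]
contact_force: [-0.7, -1.1, -0.1]
gripper_width: 0.0003
```

Run:
```python
from station import env
from h import *
c=snap(env,"wrist","8");c=snap(env,"wrist","9");gap(c)
d=snap(env,"side","9")
s=env.sense();print(s["clock"],s["position"],s["contact_force"],abs(s["joint_vel"]).max())
a=cv2.resize(c["image"][80:230,150:450,::-1],None,fx=2.6,fy=2.6,interpolation=cv2.INTER_CUBIC)
cv2.imwrite("pics/w9c.png",a)
a=d["image"][165:305,290:410,::-1]; cv2.imwrite("pics/d9c.png",cv2.resize(a,None,fx=4,fy=4,interpolation=cv2.INTER_CUBIC))
```

```text
g [362 120   7  19 113] [364.5 135.5] rel wheel top mm [-50.4 101. ]
r [363 142   3  21  26] [364.1 144.1] rel wheel top mm [-42.  100.8]
travel left 0.13
7.45 [ 0.45811632 -0.04104644  0.23607273] [-0.02043403 -0.1828531   0.06582589] 0.0034926338616024007
```

View pics/w9c.png

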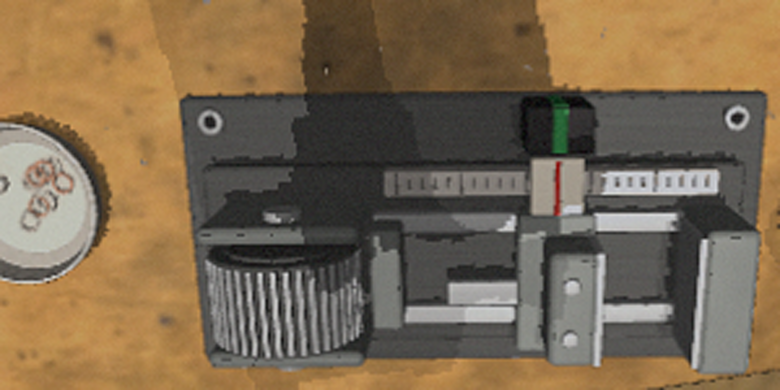

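View pics/d9c.png

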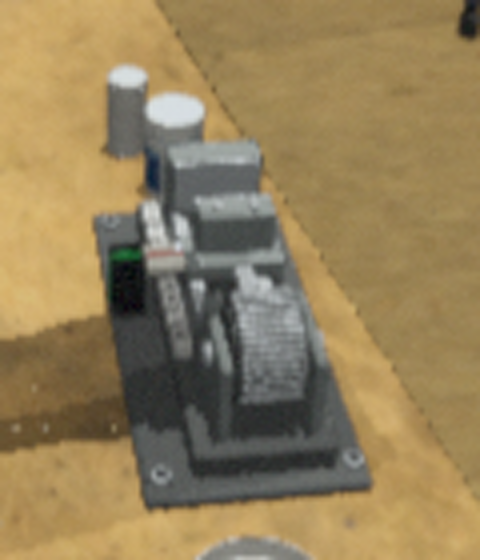

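The red line now sits in the green band in both the wrist view (crop 557,165 against 560,140) and the side view (165,254 against 127,254). The jar, punch and dish haven't moved, so I'll hand in.

Run:
```python
from station import env
print(env.sign_off())
```

```text
the job is handed in; nothing more can be done
None
```

The red line on the sliding jaw now stands inside the green mark, and the job is handed in. I rolled the wheel with the closed fingertips in three strokes, pressing with about 7–9 N. They moved the jaw about 9.6, 10.1 and 7 mm, and then I lifted the hand clear.

- **Alignment:** the last two wrist-camera readings put the red line 0.6 mm and 0.1 mm short of the mark's centre, against the 2.5 mm allowed. The side view agrees by eye.
- **Surroundings:** the jar and punch look unmoved in the before and after side views, and the dish in the wrist and side views. I did not measure their positions.
- **Hand clear:** the contact force was about zero at the end, with the tool stationary at 0.236 m height.
- **Time:** the robot's clock read about 7.5 s.
- **Disagreement:** the base's long side measured 231–235 mm in the images instead of 240 mm, and its short side 110–112 mm in the scene and side views instead of 116 mm. I put this down to how I picked the corners. It has little effect on the red-to-green offset.

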